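# Bring the bolt bin of the parts carousel to the front

### The arm

A 6-joint arm with a two-finger parallel gripper is mounted at the origin on the work surface. World frame = base frame: x ahead of the robot, y to its left, z up, the work surface at z = 0. Lengths are in m, angles in rad, forces in N, time in s.
With the tool pointing down it reaches from about 0.325 to 0.9 m from the base axis. Payload 6.1 kg.
Tool frame: the origin (TCP) lies between the finger pads; the fingertips stand 14 mm ahead of it and the grasp point (between the pads) lies 5 mm behind it; z points along the fingers, y is the line along which they close (so a half turn about z gives the same grasp; the last joint's range is limited). The gripper opens to 85 mm and grips with 20 to 120 N. Pads are 22 mm wide; open, the fingers measure 114 mm over their backs; the gripper's body (76 mm by 85 mm) begins 54 mm behind the grasp point. The pads swing forward as they close: fully open they stand 13 mm farther back than shut.
Start: joints at [1.089, 0.22, 1.526, -0, 1.395, -0.126], TCP at [0.218, 0.586, 0.221] pointing down, gripper open.
Joint ranges: [-2.98, 2.98], [-0.91, 2.08], [0.09, 2.57], [-1.24, 4.39], [0.2, 2.65], [-2.68, 2.68]. Speed limits (rad/s): [2.57, 2.57, 3.01, 3.14, 3.14, 3.14].

### API

Orientations are given as a rotation vector (axis times angle).
In Python, from plant import robot gives the robot as it stands.
- The arm moves only by the tool drive_tool, never from a script. Its argument "deltas" is a list of rows, each a list of 7 numbers: the shift along the tool's x, y, z as a fraction of full scale, then the turn, a rotation vector about the tool's x, y, z as a fraction of full scale, then the gripper command: -1 is shut, 1 is fully open, values between are in proportion. In form: [[dx, dy, dz, wx, wy, wz, jaw], ...]. A call has 1 to 8 rows; each row shifts and turns the commanded pose from where the row before left it, along the tool's axes as they then stand; what a row does not reach is not made up. Full scale, the value 1, is 0.5 m for a shift and pi/2 rad for a turn. A row lasts 1/12 s, in which the tool goes at most 41.7 mm and 7.16 degrees, less where a joint would pass 70% of its speed; a pose out of reach is approached as far as the arm can. A call with a number of a shift or a turn outside -1 to 1 is refused whole. A call with a gripper value outside its range is refused whole. The fingers move at their own pace and stop on an object; the grip force is fixed at half the most. Time passes only in rows, so rows that do not move let the fingers close. It gives the time, the measured TCP pose, the force, the opening and the grip force at its end, in the units of the state.
- robot.state(): the state, without advancing time (a new reading comes with each control period).
- robot.grab_frame(name): name is "scene" or "top" or "wrist"; returns (picture, depth): 400x640x3 uint8, blue, green, red; 400x640 float32, m along the optical axis (not along the pixel's ray), 0 where there is no reading.
- robot.camera_info(name): a dict with "mtx" (3x3 intrinsics, pixels), "dist" ([k1, k2, p1, p2, k3] as OpenCV has them; the pictures are not rectified), "position" and "rotation" of the camera in the world. Camera axes: x right, y down, z forward; pixel columns grow to the right and rows downward; lengths in m; the calibration is good to about 2 mm. A picture is of the moment at which its call begins: read the wrist's pose just before it. camera_info takes no time and is no camera call; for the wrist camera it gives the pose at the moment of the call.
- robot.job_done(): hands the job in; it is judged then, once.
The state is a dict: "clock": time; "joints": joint angles; "joint_velocities": joint speeds; "joint_efforts": joint torques, N m; "ee_pos": TCP position; "tcp_rot": TCP orientation; "wrist_force": force on the tool from outside, world axes, zero at the start; "wrist_torque": the same for the moment, N m; "grip_width": finger opening in m; "grip_force": force on a finger pad.
Only numpy, scipy, OpenCV 4.12 (cv2) and the standard library are available. Lean on these libraries where they do the work, as an engineer would, in place of code of your own. Each camera call takes 0.05 s, during which the arm holds its last target. There are 200 camera calls.

### The job

The nut already lies in the steel pick tray at the front of the parts carousel; now bring its bolt within reach: push the carousel slowly round by its rim until the bin with the hex bolt points straight out over the pick tray, and leave it standing there. Do not touch or lift the parts in the bins, and leave the spray can and the tools on the bench where they are.

Things in the scene. Friction and masses are not known exactly. Their poses are not given: they have to be found in the camera images.
- carousel (a joint): Turn of the parts carousel since the start, rad: 0 at the start, growing anticlockwise seen from above. Turns either way past a full turn, with a light drag (about 0.2 N m: some 1.5 N at the rim), and stays where it is left. It is a steel disc of radius 110 mm (z 20 to 30 mm) with five alike blue open bins standing out like petals, 72 degrees apart, round a hub drum.
- carousel_hub (a point): Point on the carousel's vertical turning axis, on top of the dark hub drum (radius 56 mm), z 86 mm; its x axis points outward along the bolt's bin.
- carousel_foot: Fixed dark steel foot under the carousel; origin on the bench top at the turning axis. Its -x axis points to the front: there a tongue carries the pick tray, a shallow open steel tray (75 mm along x, 120 mm along y, rim at z 22 mm) centred 210 mm from the axis, just outside the bins' circle. The foot stands up to 17 degrees askew on the bench, facing roughly the robot.
- bolt_bin (a point): Floor centre (z 33 mm) of the bin that holds the hex bolt, 107.5 mm from the axis. All bins: 75 mm wide, from 60 to 155 mm off the axis, side walls 3 mm thick, their tops at z 80 mm (z 65 mm over the outer 20 mm). Between two bins is an open V gap, some 90 mm wide at 135 mm off the axis: shut fingers can go down there to z 40 mm and push a bin's outer side wall round.
- bolt_bin_lip (a point): Middle of the outer end lip of the bin that holds the hex bolt, 155 mm from the turning axis, z 61 mm.
- bolt_center (a point): Centre of the hex bolt: a plain steel bolt lying in its bin, 65 mm long, hexagon head 36 mm across flats and 15 mm thick, shank 24 mm in diameter. It is the only long headed piece in the carousel.
- big_nut_center (a point): Centre of the large plain steel hexagon nut (55 mm across flats, 36 mm hole, 29 mm high), loose in another bin.
- bearing_center (a point): Centre of the round steel bearing ring (52 mm outside, 25 mm bore, 15 mm high), loose in another bin.
- hub_flange_center (a point): Centre of the round steel flange with a boss (58 mm across, 36 mm high), loose in another bin.
- pipe_tee_center (a point): Middle of the dark iron pipe tee (50 mm run, one side branch, 26 mm collars, lying flat), loose in another bin.
- bolt: The hex bolt itself (see bolt_center); origin on the bin floor under its middle, x along the shank away from the head.
- big_nut: The large nut; origin under its centre.
- bearing: The bearing ring; origin under its centre.
- hub_flange: The flange; origin under its centre.
- pipe_tee: The pipe tee; origin under the middle.
- spray_can: Spray can standing on the bench left of the carousel, 66 mm in diameter, 185 mm high; origin under its centre.
- screwdriver: Screwdriver, 210 mm, lying on the bench right of the carousel; origin under its middle.
- wrench: Spanner, 200 mm, lying on the bench right of the carousel; origin under its middle.
Things that resemble listed ones, but are neither listed nor needed, are in the scene too. What is shaped like the big_nut but blue is not meant.

How it is judged:
At the end, for the whole second after the job is handed in: The lip of the bolt's bin stands on the tray side, within 25 mm (9 degrees) of the foot's front line; the carousel is at rest; the bolt lies in its bin and the other parts lie in the bins; can, screwdriver and spanner are within 30 mm of where they were (y of bolt_bin_lip in the frame of carousel_foot between -0.025 and 0.025 m and x of bolt_bin_lip in the frame of carousel_foot below -0.12 m and velocity of joint carousel between -0.05 and 0.05 rad/s and distance between bolt_center and bolt_bin below 0.05 m and height (world z) of big_nut_center between 0.032 and 0.075 m and height (world z) of bearing_center between 0.032 and 0.075 m and height (world z) of hub_flange_center between 0.032 and 0.075 m and height (world z) of pipe_tee_center between 0.032 and 0.075 m and distance of each of spray_can, screwdriver, wrench from where it was at the start of the episode below 0.03 m); the robot touches nothing.
It fails at once if a part in the bins is lifted or thrown out of its bin (height (world z) of any of bolt_center, big_nut_center, bearing_center, hub_flange_center, pipe_tee_center above 0.09 m or height (world z) of any of bolt_center, big_nut_center, bearing_center, hub_flange_center, pipe_tee_center below 0.028 m).
It fails at once if the fingers touch a part in the bins (contact force between the fingers and bolt above 1 N or contact force between the fingers and big_nut above 1 N or contact force between the fingers and bearing above 1 N or contact force between the fingers and hub_flange above 1 N or contact force between the fingers and pipe_tee above 1 N).
It fails at once if the carousel is whirled round (over 3 rad/s) (velocity of joint carousel above 3 rad/s or velocity of joint carousel below -3 rad/s).
It fails at once if the can, the screwdriver or the spanner is shifted by more than 30 mm (distance of any of spray_can, screwdriver, wrench from where it was at the start of the episode above 0.03 m).
It also fails if it takes over 61 s, if anything falls off the work surface, if the arm or the gripper's body presses on something with over 40 N, if the wrist force passes 120 N, or if a joint passes its speed limit or range.

## Working session

There is one attempt and no reset: what is moved stays moved. The work goes in short steps, Python scripts to look and compute and a tool call to move; the robot and the scene stay as the last step left them, time stands still between calls to the robot, and variables do not carry over. Pictures are saved under pics/ and viewed, at most 10 in all, crops included, and the job is handed in when it is done.

Besides the shell and the picture viewer there is one more tool, called after ">>>" in YAML: its name, and indented under it one key for each argument. drive_tool: Moves the arm, as the interface text tells. Its arguments: {"type":"object","properties":{"deltas":{"type":"array","items":{"type":"array","items":{"type":"number","minimum":-1,"maximum":1}}}},"required":["deltas"]}

```bash
mkdir -p pics
cat > h.py <<'E'
import numpy as np, cv2
from plant import robot
def ray(name,uv,z,ci=None):
    ci=ci or robot.camera_info(name)
    p=cv2.undistortPoints(np.array(uv,float).reshape(-1,1,2),np.array(ci["mtx"]),np.array(ci["dist"]))[:,0]
    R=np.array(ci["rotation"]); 
    if R.shape!=(3,3): R=cv2.Rodrigues(R)[0]
    d=np.c_[p,np.ones(len(p))]@R.T; o=np.array(ci["position"])
    return o+d*((z-o[2])/d[:,2])[:,None]
E
python3 - <<'E'
from h import *
for n in("top","scene"):
    im,d=robot.grab_frame(n); cv2.imwrite(f"pics/{n}0.png",im); np.save(n+"d.npy",d)
    print(n,robot.camera_info(n)["position"])
s=robot.state();print(s["clock"],s["ee_pos"],s["tcp_rot"])
E
```

```text
top [0.39054849 0.00680358 1.04851422]
scene [ 1.29512648 -0.19004785  0.6865607 ]
0.1 [0.21743626 0.58535915 0.2198105 ] [-5.55780123e-01 -3.09153941e+00  2.64720996e-03]
```

View pics/top0.png

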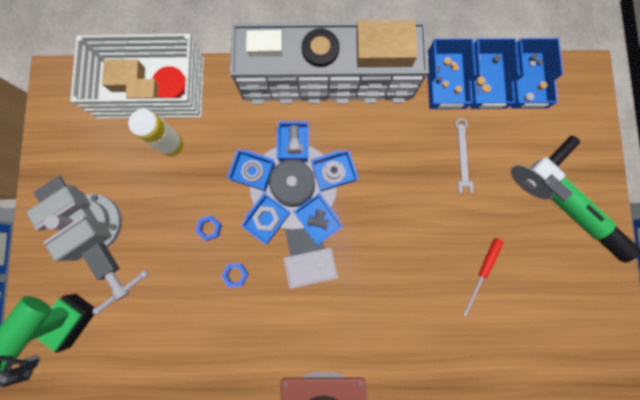

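View pics/scene0.png

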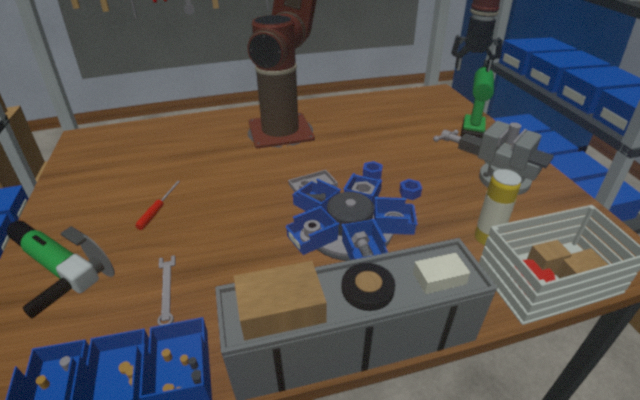

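The top view shows the hex bolt in the rear bin (294,140), the hub at (292,181), and the tray at (311,267). The big nut is front-left, the tee front-right, the bearing left and the flange right. The scene view agrees. Next I measure.

Run:
```python
from h import *
im=cv2.imread("pics/top0.png")
cv2.imwrite("pics/crop.png",cv2.resize(im[100:300,170:370],(600,600),interpolation=cv2.INTER_CUBIC))
hsv=cv2.cvtColor(im,cv2.COLOR_BGR2HSV)
m=cv2.inRange(hsv,(100,120,60),(125,255,255)); m[:110]=0;m[250:]=0;m[:,:225]=0;m[:,365:]=0
n,l,st,c=cv2.connectedComponentsWithStats(m)
hub=ray("top",[[292,181]],.086)[0];print("hub",hub)
for i in range(1,n):
    if st[i,4]>100:
        pts=np.argwhere(l==i)[:,::-1].astype(float)
        p=ray("top",pts,.07)[:,:2]; print(i,st[i],p.mean(0))
g=cv2.inRange(hsv,(0,0,120),(180,60,255));g[:243]=0;g[292:]=0;g[:,:270]=0;g[:,350:]=0
cs=max(cv2.findContours(g,0,1)[0],key=cv2.contourArea);r=cv2.minAreaRect(cs);print("tray",r)
b=ray("top",cv2.boxPoints(r),.022);print(b,b.mean(0))
# hub drum dark
k=cv2.inRange(hsv,(0,0,0),(180,90,110));k[:150]=0;k[212:]=0;k[:,:262]=0;k[:,325:]=0
cs=max(cv2.findContours(k,0,1)[0],key=cv2.contourArea);(u,v),rr=cv2.minEnclosingCircle(cs);print(u,v,rr,ray("top",[[u,v],[u+rr,v]],.086))
```

```text
hub [0.57319594 0.0694688  0.086     ]
1 [277 122  31  39 838] [0.67792534 0.07199992]
2 [228 151  46  40 850] [0.60751317 0.17071996]
3 [312 151  45  39 764] [ 0.6071313  -0.03230385]
5 [242 193  47  50 761] [0.48597092 0.13580276]
6 [ 294  194   47   51 1066] [0.48546678 0.01047548]
7 [259 212  14  13 137] [0.48633521 0.13352653]
tray ((309.46368408203125, 264.9400939941406), (37.23234176635742, 49.86474609375), 77.19573211669922)
[[ 0.40553524  0.10053681  0.022     ]
 [ 0.43191671 -0.02044589  0.022     ]
 [ 0.34302136 -0.03965009  0.022     ]
 [ 0.31727995  0.0798086   0.022     ]] [0.37443832 0.03006236 0.022     ]
291.177978515625 183.00233459472656 23.170263290405273 [[0.56834832 0.07142249 0.086     ]
 [0.56789048 0.01609447 0.086     ]]
```

View pics/crop.png

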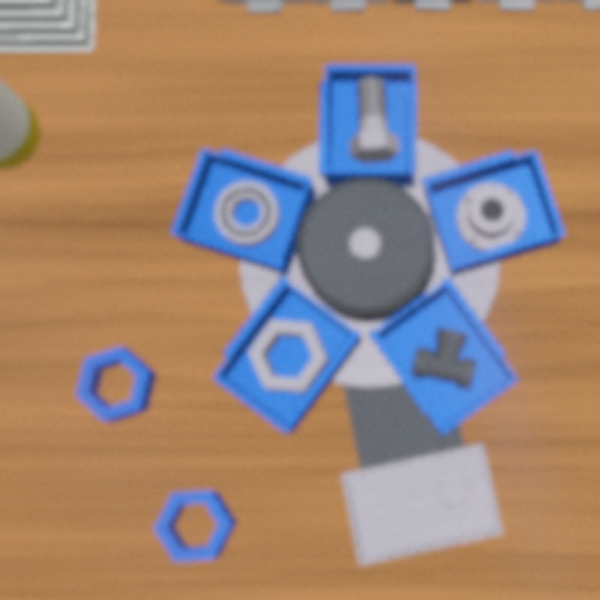

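Measurements:
- The hub is at about (0.572, 0.071).
- The tray front line points to about 192° (box edges 12–13°, centre 202 mm out).
- The bolt bin is at about 0.5°, so I need to turn it clockwise by about 168.5°.

I'll enter the gap at -108°, between the tee and flange bins, and push the tee bin's wall clockwise.

>>> drive_tool:
  deltas:
    - [-0.0431,-0.0415,0,0,0,0,-1]
    - [-0.0431,-0.0415,0,0,0,0,-1]
    - [-0.0431,-0.0415,0,0,0,0,-1]
    - [-0.0431,-0.0415,0,0,0,0,-1]
    - [-0.0431,-0.0415,0,0,0,0,-1]
    - [-0.0431,-0.0415,0,0,0,0,-1]
    - [-0.0431,-0.0415,0,0,0,0,-1]
    - [-0.0431,-0.0415,0,0,0,0,-1]

```text
clock: 0.77
ee_pos: [0.3216, 0.3687, 0.2204]
tcp_rot: [-0.555, -3.092, 0.001]
wrist_force: [0.6, 0.3, 0.5]
grip_width: -0.0002
grip_force: 0.0
```

>>> drive_tool:
  deltas:
    - [-0.0431,-0.0415,0,0,0,0,-1]
    - [-0.0431,-0.0415,0,0,0,0,-1]
    - [-0.0431,-0.0415,0,0,0,0,-1]
    - [-0.0431,-0.0415,0,0,0,0,-1]
    - [-0.0431,-0.0415,0,0,0,0,-1]
    - [-0.0431,-0.0415,0,0,0,0,-1]
    - [-0.0431,-0.0415,0,0,0,0,-1]
    - [-0.0431,-0.0415,0,0,0,0,-1]

```text
clock: 1.43
ee_pos: [0.4254, 0.1531, 0.2205]
tcp_rot: [-0.556, -3.092, 0.0]
wrist_force: [0.4, 0.5, -0.9]
grip_width: -0.0002
grip_force: 0.0
```

>>> drive_tool:
  deltas:
    - [-0.0431,-0.0415,0,0,0,0,-1]
    - [-0.0431,-0.0415,0,0,0,0,-1]
    - [-0.0431,-0.0415,0,0,0,0,-1]
    - [-0.0431,-0.0415,0,0,0,0,-1]
    - [-0.0431,-0.0415,0,0,0,0,-1]
    - [-0.0431,-0.0415,0,0,0,0,-1]
    - [-0.0431,-0.0415,0,0,0,0,-1]
    - [0,0,0,0,0,0,-1]

```text
clock: 2.1
ee_pos: [0.5174, -0.0385, 0.2204]
tcp_rot: [0.562, 3.09, -0.003]
wrist_force: [-0.5, 0.2, 0.1]
grip_width: 0.0001
grip_force: 0.0
```

>>> drive_tool:
  deltas:
    - [-0.038,-0.036,0,0,0,0,-1]
    - [0,0,0.06,0,0,0,-1]
    - [0,0,0.06,0,0,0,-1]
    - [0,0,0,0,0,0,-1]
    - [0,0,0,0,0,0,-1]

```text
clock: 2.52
ee_pos: [0.5257, -0.0569, 0.159]
tcp_rot: [-0.555, -3.087, -0.001]
wrist_force: [-0.7, 0.3, 1.2]
grip_width: -0.0002
grip_force: 0.0
```

Run:
```python
from h import *
im,d=robot.grab_frame("wrist"); cv2.imwrite("pics/w1.png",im)
ci=robot.camera_info("wrist");s=robot.state();p=np.array(s["ee_pos"]);print(p,s["tcp_rot"])
R=np.array(ci["rotation"]);R=R if R.shape==(3,3) else cv2.Rodrigues(R)[0]
q=np.array([[p[0],p[1],.046],[.572,.071,.086]])
print(cv2.projectPoints(q,cv2.Rodrigues(R.T)[0],-R.T@ci["position"],np.array(ci["mtx"]),np.array(ci["dist"]))[0])
```

```text
[ 0.527253   -0.05720646  0.16104841] [-5.55241652e-01 -3.09088076e+00 -2.79030122e-04]
[[[320.64393811 191.23768665]]

 [[499.56685285 200.77932019]]]
```

View pics/w1.png

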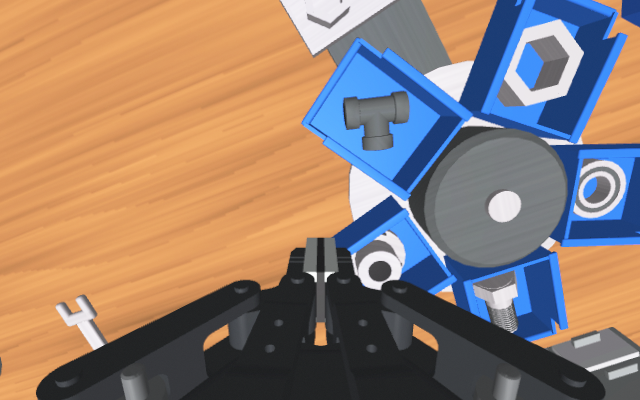

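The wrist view shows the gap between the tee bin (right wall from (302,122) to (408,200)) and the flange bin (top edge about (335,237)). The descent point projects to (321,191), clear of both. The hub is seen within 5 px of its predicted position. Descending now.

>>> drive_tool:
  deltas:
    - [0,0,0.05,0,0,0,-1]
    - [0,0,0.05,0,0,0,-1]
    - [0,0,0.05,0,0,0,-1]
    - [0,0,0.05,0,0,0,-1]
    - [0,0,0,0,0,0,-1]
    - [0,0,0,0,0,0,-1]

```text
clock: 3.07
ee_pos: [0.5278, -0.0573, 0.0617]
tcp_rot: [-0.555, -3.092, -0.0]
wrist_force: [0.4, 0.1, -0.2]
grip_width: -0.0001
grip_force: 0.0
```

>>> drive_tool:
  deltas:
    - [0.0118,0,0,0,0,0.0278,-1]
    - [0.0118,0,0,0,0,0.0278,-1]
    - [0.0118,0,0,0,0,0.0278,-1]
    - [0.0118,0,0,0,0,0.0278,-1]
    - [0.0118,0,0,0,0,0.0278,-1]
    - [0.0118,0,0,0,0,0.0278,-1]
    - [0.0118,0,0,0,0,0.0278,-1]
    - [0.0118,0,0,0,0,0.0278,-1]

```text
clock: 3.73
ee_pos: [0.4894, -0.0355, 0.0647]
tcp_rot: [1.085, 2.941, 0.0]
wrist_force: [0.9, -2.1, -0.1]
grip_width: 0.0003
grip_force: 0.8
```

>>> drive_tool:
  deltas:
    - [0.0118,0,0,0,0,0.0278,-1]
    - [0.0118,0,0,0,0,0.0278,-1]
    - [0.0118,0,0,0,0,0.0278,-1]
    - [0.0118,0,0,0,0,0.0278,-1]
    - [0.0118,0,0,0,0,0.0278,-1]
    - [0.0118,0,0,0,0,0.0278,-1]
    - [0.0118,0,0,0,0,0.0278,-1]
    - [0.0118,0,0,0,0,0.0278,-1]

```text
clock: 4.4
ee_pos: [0.4581, 0.0002, 0.0644]
tcp_rot: [1.58, 2.709, 0.001]
wrist_force: [-1.6, -2.4, -0.7]
grip_width: 0.0002
grip_force: 1.0
```

```bash
cat >> h.py <<'E'
C=np.array([.572,.071])
def bins(name):
    im,d=robot.grab_frame("top"); cv2.imwrite(f"pics/{name}.png",im)
    hsv=cv2.cvtColor(im,cv2.COLOR_BGR2HSV)
    m=cv2.inRange(hsv,(100,120,60),(125,255,255))
    v,u=np.nonzero(m); p=ray("top",np.c_[u,v],.07)[:,:2]-C
    r=np.hypot(*p.T); a=np.arctan2(p[:,1],p[:,0])[(r>.07)&(r<.15)]
    z=np.exp(5j*a).mean(); ph=np.degrees(np.angle(z))/5
    q=np.array(robot.state()["ee_pos"])[:2]-C
    print("bin angles",np.round([(ph+72*k+180)%360-180 for k in range(5)],1),abs(z),"finger r,ang",np.hypot(*q),np.degrees(np.arctan2(q[1],q[0])),robot.state()["clock"])
    return im
E
python3 -c "
from h import *
bins('t1')"
```

```text
bin angles [ -22.2   49.8  121.8 -166.2  -94.2] 0.3806536350603598 finger r,ang 0.13410533610610026 -148.60748245248274 4.45
```

Contact is as expected: the bins have turned 22° and the force is about 3 N. Continuing.

>>> drive_tool:
  deltas:
    - [0.0118,0,0,0,0,0.0278,-1]
    - [0.0118,0,0,0,0,0.0278,-1]
    - [0.0118,0,0,0,0,0.0278,-1]
    - [0.0118,0,0,0,0,0.0278,-1]
    - [0.0118,0,0,0,0,0.0278,-1]
    - [0.0118,0,0,0,0,0.0278,-1]
    - [0.0118,0,0,0,0,0.0278,-1]
    - [0.0118,0,0,0,0,0.0278,-1]

```text
clock: 5.12
ee_pos: [0.4414, 0.0445, 0.0638]
tcp_rot: [2.027, 2.395, 0.003]
wrist_force: [-1.1, -2.3, 0.8]
grip_width: -0.0
grip_force: 0.9
```

>>> drive_tool:
  deltas:
    - [0.0118,0,0,0,0,0.0278,-1]
    - [0.0118,0,0,0,0,0.0278,-1]
    - [0.0118,0,0,0,0,0.0278,-1]
    - [0.0118,0,0,0,0,0.0278,-1]
    - [0.0118,0,0,0,0,0.0278,-1]
    - [0.0118,0,0,0,0,0.0278,-1]
    - [0.0118,0,0,0,0,0.0278,-1]
    - [0.0118,0,0,0,0,0.0278,-1]

```text
clock: 5.78
ee_pos: [0.4405, 0.0918, 0.0637]
tcp_rot: [2.413, 2.007, 0.004]
wrist_force: [-1.7, -0.7, 1.5]
grip_width: -0.0003
grip_force: 0.9
```

```bash
python3 -c "
from h import *
bins('t2');print(robot.state()['joints'])"
```

```text
bin angles [   7.   79.  151. -137.  -65.] 0.34585537559952584 finger r,ang 0.13299543232179623 170.63284879889753 5.8333
[ 3.14123059e-02 -2.31734297e-02  2.10704989e+00  5.24903483e-04
  1.05320841e+00  2.16858432e-01]
```

>>> drive_tool:
  deltas:
    - [0.0118,0,0,0,0,0.0278,-1]
    - [0.0118,0,0,0,0,0.0278,-1]
    - [0.0118,0,0,0,0,0.0278,-1]
    - [0.0118,0,0,0,0,0.0278,-1]
    - [0.0118,0,0,0,0,0.0278,-1]
    - [0.0118,0,0,0,0,0.0278,-1]
    - [0.0118,0,0,0,0,0.0278,-1]
    - [0.0118,0,0,0,0,0.0278,-1]

```text
clock: 6.5
ee_pos: [0.456, 0.1361, 0.0632]
tcp_rot: [2.725, 1.559, 0.005]
wrist_force: [-0.7, -1.4, 1.0]
grip_width: 0.0001
grip_force: 0.7
```

>>> drive_tool:
  deltas:
    - [0.0118,0,0,0,0,0.0278,-1]
    - [0.0118,0,0,0,0,0.0278,-1]
    - [0.0118,0,0,0,0,0.0278,-1]
    - [0.0118,0,0,0,0,0.0278,-1]
    - [0.0118,0,0,0,0,0.0278,-1]
    - [0.0118,0,0,0,0,0.0278,-1]
    - [0.0118,0,0,0,0,0.0278,-1]
    - [0.0118,0,0,0,0,0.0278,-1]

```text
clock: 7.17
ee_pos: [0.4854, 0.1726, 0.0631]
tcp_rot: [2.956, 1.062, 0.005]
wrist_force: [-1.1, -1.7, 0.0]
grip_width: 0.0001
grip_force: 0.6
```

>>> drive_tool:
  deltas:
    - [0.0118,0,0,0,0,0.0278,-1]
    - [0.0118,0,0,0,0,0.0278,-1]
    - [0.0118,0,0,0,0,0.0278,-1]
    - [0.0118,0,0,0,0,0.0278,-1]
    - [0.0118,0,0,0,0,0.0278,-1]
    - [0.0118,0,0,0,0,0.0278,-1]
    - [0.0118,0,0,0,0,0.0278,-1]
    - [0.0118,0,0,0,0,0.0278,-1]

```text
clock: 7.83
ee_pos: [0.5256, 0.1966, 0.0631]
tcp_rot: [3.096, 0.532, 0.004]
wrist_force: [-1.7, -0.8, 0.7]
grip_width: 0.0
grip_force: 0.6
```

```bash
python3 -c "
from h import *
bins('t3')"
```

```text
bin angles [  15.2   87.2  159.2 -128.8  -56.8] 0.3103609248022628 finger r,ang 0.13383995631186726 109.74574942904745 7.8833
```

>>> drive_tool:
  deltas:
    - [0.0118,0,0,0,0,0.0278,-1]
    - [0.0118,0,0,0,0,0.0278,-1]
    - [0.0118,0,0,0,0,0.0278,-1]
    - [0.0118,0,0,0,0,0.0278,-1]
    - [0.0118,0,0,0,0,0.0278,-1]
    - [0.0118,0,0,0,0,0.0278,-1]
    - [0.0118,0,0,0,0,0.0278,-1]
    - [0.0118,0,0,0,0,0.0278,-1]

```text
clock: 8.55
ee_pos: [0.5712, 0.2053, 0.0627]
tcp_rot: [-3.141, 0.013, -0.002]
wrist_force: [-1.7, -0.8, 0.6]
grip_width: 0.0002
grip_force: 0.6
```

>>> drive_tool:
  deltas:
    - [0.0071,0,0,0,0,0.0167,-1]
    - [0.0071,0,0,0,0,0.0167,-1]
    - [0.0071,0,0,0,0,0.0167,-1]
    - [0.0071,0,0,0,0,0.0167,-1]
    - [0.0071,0,0,0,0,0.0167,-1]
    - [0.0071,0,0,0,0,0.0167,-1]
    - [0.0071,0,0,0,0,0.0167,-1]
    - [0.0071,0,0,0,0,0.0167,-1]

```text
clock: 9.22
ee_pos: [0.5987, 0.2023, 0.0608]
tcp_rot: [-3.122, 0.347, -0.0]
wrist_force: [-1.0, 0.9, 1.5]
grip_width: -0.0
grip_force: 0.8
```

```bash
python3 -c "
from h import *
im=bins('t4');cv2.imwrite('pics/t4c.png',cv2.resize(im[100:300,170:370],(600,600),interpolation=cv2.INTER_CUBIC))"
```

```text
bin angles [ -16.2   55.8  127.8 -160.2  -88.2] 0.31864345857076787 finger r,ang 0.13387028071254944 78.16219316684838 9.2667
```

View pics/t4c.png

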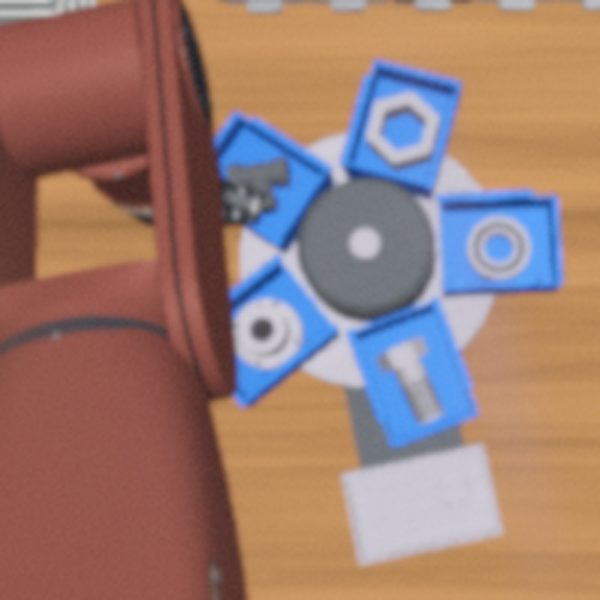

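The crop shows the bolt bin at (415,380), short of the tray line (tray at (425,505), tongue around (400,425)). It needs about 8° more clockwise, so I finish slowly.

>>> drive_tool:
  deltas:
    - [0.0071,0,0,0,0,0.0167,-1]
    - [0.0071,0,0,0,0,0.0167,-1]
    - [0.0071,0,0,0,0,0.0167,-1]
    - [0.0047,0,0,0,0,0.0111,-1]
    - [0.0047,0,0,0,0,0.0111,-1]
    - [0.0035,0,0,0,0,0.0083,-1]
    - [0.0035,0,0,0,0,0.0083,-1]
    - [0,0,0,0,0,0,-1]

```text
clock: 9.93
ee_pos: [0.6169, 0.1969, 0.0608]
tcp_rot: [3.091, -0.562, 0.001]
wrist_force: [-0.5, 0.3, 0.5]
grip_width: 0.0001
grip_force: 0.2
```

```bash
python3 -c "
from h import *
bins('t5')"
```

```text
bin angles [ -24.1   47.9  119.9 -168.1  -96.1] 0.3174270958193462 finger r,ang 0.13362567763625885 70.40825876106615 9.9833
```

>>> drive_tool:
  deltas:
    - [-0.016,0,0,0,0,0,-1]
    - [0,0,-0.06,0,0,0,-1]
    - [0,0,-0.07,0,0,0,-1]
    - [0,0,-0.07,0,0,0,-1]
    - [0,0,-0.07,0,0,0,-1]
    - [0,0,-0.07,0,0,0,-1]
    - [-0.04,0,0,0,0,0,-1]
    - [-0.06,0,0,0,0,0,-1]

```text
clock: 10.65
ee_pos: [0.5647, 0.2171, 0.2347]
tcp_rot: [-3.088, 0.563, -0.012]
wrist_force: [-1.3, 0.5, -0.1]
grip_width: 0.0
grip_force: 0.0
```

>>> drive_tool:
  deltas:
    - [-0.06,-0.03,0,0,0,0,-1]
    - [-0.06,-0.03,0,0,0,0,-1]
    - [-0.06,-0.03,0,0,0,0,-1]
    - [-0.06,-0.03,0,0,0,0,-1]
    - [-0.06,-0.03,0,0,0,0,-1]
    - [-0.06,-0.03,0,0,0,0,-1]
    - [0,0,0,0,0,0,-1]
    - [0,0,0,0,0,0,-1]

```text
clock: 11.32
ee_pos: [0.4235, 0.366, 0.231]
tcp_rot: [-3.092, 0.554, -0.001]
wrist_force: [0.1, -1.0, 0.8]
grip_width: -0.0002
grip_force: 0.0
```

```bash
python3 -c "
from h import *
im=bins('t6');cv2.imwrite('pics/t6c.png',cv2.resize(im[90:300,110:410],(780,546),interpolation=cv2.INTER_CUBIC))"
```

```text
bin angles [ -23.7   48.3  120.3 -167.7  -95.7] 0.3462223481176179 finger r,ang 0.32903018707599074 116.62164020149744 11.3667
```

View pics/t6c.png

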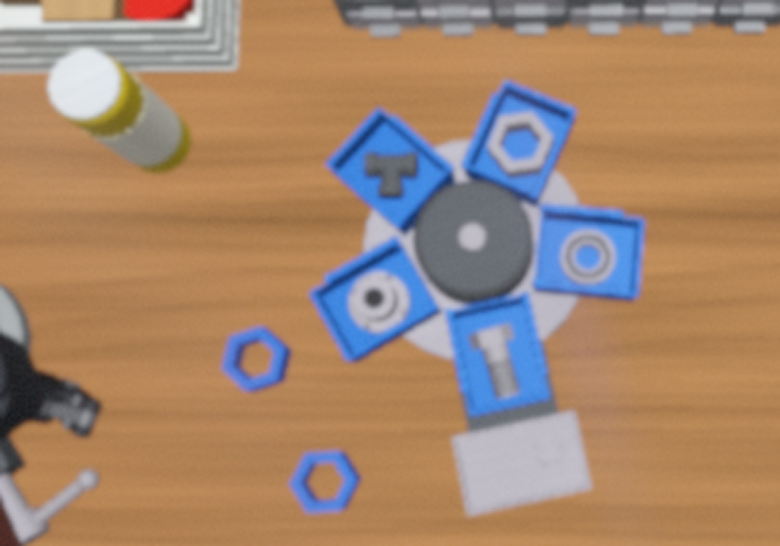

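The final view shows the bolt bin at (505,355), lined up with the tongue and tray (520,460). All the parts are in their bins, the can hasn't moved and the arm is clear.

```bash
python3 -c "
from plant import robot
print(robot.job_done())"
```

```text
the job is handed in; nothing more can be done
None
```

The carousel is turned so the bolt's bin points over the pick tray, measured within about 1° of the foot's front line; the arm is clear and the job is handed in, though the hand-in call returned no verdict.

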